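Weigh two rattles and carry the loaded one into its T-slot

TASK

Two look-alike wooden rattles stand on the study table and one still has its heavy core: weigh them against each other by setting one upright on each pan of the balance and letting go of both. Take the one whose side drops, set its foot on the carrier's apron and slide it in under the lips until you feel it bear firmly, but gently, against the stop block in the channel, and leave it standing there. The lighter one stays upright on its pan; treat the balance gently and do not disturb the other things.

Things in the scene. Friction and masses are not known exactly. Their poses are not given: they have to be found in the camera images.
- rattle_a_mid (a point): turned wooden rattle standing upright, just like the other: round foot 54 mm across, 8 mm thick; on it a plain round body 36 mm across; 70 mm high in all. This point: on its axis, 35 mm above its underside; z up. A loose core is shut inside, heavy in one rattle (about 150 g in all), light in the other (72 g): which is unknown
- rattle_b_mid (a point): turned wooden rattle standing upright, just like the other: round foot 54 mm across, 8 mm thick; on it a plain round body 36 mm across; 70 mm high in all. This point: on its axis, 35 mm above its underside; z up. A loose core is shut inside, heavy in one rattle (about 150 g in all), light in the other (72 g): which is unknown
- balance: the fixed stand of a low pivot balance; origin on the table under the pivot, z up, y along the beam (to the left pan). The beam turns on a level pin 42 mm above the table, parallel to x; it carries a flat round pan without rim, 76 mm across, at each end, 110 mm from the pivot. Nothing stands above the pans
- beam (a joint): tilt of the balance beam, rad, from -0.1 to 0.1 (its stops). Positive: the left (+y) pan is up and the right pan is down. It has a little friction: empty, it stays about where it is; loaded, it goes over to its stop on the heavier side within a second
- pan_left (a point): centre of the upper face of the +y pan, 50 mm above the table when level; moves with the beam
- pan_right (a point): centre of the upper face of the -y pan, 50 mm above the table when level; moves with the beam
- carrier: fixed aluminium carrier, 200 mm long (x), 78 mm wide, with a T-slot channel along x for a rattle's foot; origin at the centre of its underside on the table, x into the channel. Floor plate 6 mm thick. At x = -100 to -62 mm an open apron, to -30 low cheeks flare in, from -30 to 100 walls 58 mm apart with lips over them: underside 17 mm, top 21 mm above the table, 42 mm gap between
- apron (a point): point on the apron's floor, on the channel's axis, 70 mm before the carrier's origin, 6 mm above the table: where to set down the foot's centre before sliding. A foot pressed hard on the floor drags, which can be mistaken for the stop: ease off first
- channel (a point): point on the channel's floor, 35 mm past the carrier's origin. A fast stop block (40 mm wide, top 23 mm above the table, rubber face) stands across the channel, clamped with its face anywhere from this point to 30 mm further in. It is not measured: feel for it. The foot's edge meets it, 27 mm ahead of its axis. Bear on it with some 5 to 10 N for a moment; over 22 N harms the rattle
- clay_bowl: loose terracotta bowl, 110 mm across, 60 mm high; not to be disturbed
- cup: loose white cup, 68 mm across, 70 mm high; not to be disturbed
- brush: loose brush lying on the table; not to be disturbed
- bracelet: loose copper ring lying flat, 72 mm across, 12 mm high; not to be disturbed
- jar: loose amber jar, 56 mm across, 70 mm high; not to be disturbed
- clapper_stick: loose dark wooden stick lying down, 18 mm thick, 150 mm long; not to be disturbed
- wood_block: loose wooden block 50 x 34 x 25 mm; not to be disturbed
There are look-alikes about, which are no part of the job. Leave any yellow look-alike of the part that bears rattle_b_mid alone.

How it is judged:
By the outcome, as a careful person would: the job done as asked, in the order asked, and still so for the second after the job is handed in, with the robot touching nothing.
It also fails if it takes over 72 s, if anything falls off the work surface, if the arm or the gripper's body presses on something with over 40 N, if the wrist force passes 120 N, or if a joint passes its speed limit or range.

ROBOT

A 6-joint arm with a two-finger parallel gripper is mounted at the origin on the work surface. World frame = base frame: x ahead of the robot, y to its left, z up, the work surface at z = 0. Lengths are in m, angles in rad, forces in N, time in s.
With the tool pointing down it reaches from about 0.35 to 0.875 m from the base axis. Payload 4.2 kg.
Tool frame: the origin (TCP) lies at the very end of the fingers, on their centre line; the grasp point (between the pads) lies 19 mm behind it; x points along the fingers, z is the direction in which the jaws open and shut, and the axes are right-handed (so a half turn about x gives the same grasp; the last joint's range is limited). The gripper opens to 87 mm and grips with 3 to 60 N. Pads are 19 mm wide; open, the fingers measure 117 mm over their backs; the gripper's body (75 mm by 190 mm) begins 51 mm behind the grasp point.
Start: joints at [1.394, 0.385, 0.008, 0, -1.194, -0.259], TCP at [0.264, 0.567, 0.2] pointing down, gripper open.
Joint ranges: [-3.14, 3.14], [-1.21, 2.06], [-1.07, 1.41], [-3.16, 2.05], [-2.99, -0.16], [-3.1, 3.1]. Speed limits (rad/s): [2.79, 2.79, 3.14, 3.14, 3.14, 3.14].

INTERFACE

Orientations are given as a rotation vector (axis times angle).
In Python, from cell import robot gives the robot as it stands. The module is installed in compiled form; this text tells all that it offers. Calls block until the motion is done:
- robot.move_to(position, orientation): joint-space move of the TCP to a pose.
- robot.move_straight(position, v=0.15, rot=None, f_stop=None): straight line of the TCP; rot=None keeps the orientation; v is the mean speed in m/s. With f_stop (N) it stops when the force on the tool has changed by that much, and returns True; else False.
- robot.move_j(angles): joint-space move.
- robot.release() and robot.close(grasp_force=None): open the fingers fully, or close them until they stop; grasp_force is the grip in N (None keeps the last).
- robot.sleep(seconds).
- robot.ik(position, orientation): joint angles nearest the present ones, or None.
- robot.observe(): the state.
- robot.get_image(name): name is "scene" or "top" or "wrist"; returns the picture (420x560x3 uint8, blue, green, red); there is no depth.
- robot.camera_params(name): a dict with "fx", "fy", "cx", "cy" (pixels), "pose" (4x4, takes a point from camera to world coordinates). Camera axes: x right, y up, looking along -z (the intrinsics and any distortion apply to the point x, -y, -z); pixel columns grow to the right and rows downward; lengths in m; the calibration is good to about 2 mm. The wrist camera is an equidistant fisheye: a pixel r from the principal point sees the ray r / f radians off the axis. A picture is of the moment at which its call begins: read the wrist's pose just before it. camera_params takes no time and is no camera call; for the wrist camera it gives the pose at the moment of the call.
A pose or a line that the arm cannot do raises robot.IKError and nothing moves.
- robot.job_done(): hands the job in, once; it reports no verdict.
The state is a dict: "time": time; "joint_positions": joint angles; "dq": joint speeds; "tau": joint torques, N m; "ee_pos": TCP position; "tool_rot": TCP orientation; "contact_force": force on the tool from outside, world axes, zero at the start; "torque": the same for the moment, N m; "opening": finger opening in m.
Only numpy, scipy, OpenCV 4.12 (cv2) and the standard library are available. Lean on these libraries where they do the work, as an engineer would, in place of code of your own. Each camera call takes 0.05 s, during which the arm holds its last target. There are 200 camera calls.

## Working session

There is one attempt and no reset: what is moved stays moved. The work goes in short steps, each a Python script; the robot and the scene stay as the last script left them, time stands still between calls to the robot, and variables do not carry over. Pictures are saved under pics/ and viewed, about 8 in all and at most 12, crops included, and the job is handed in when it is done.

```bash
mkdir -p pics
python3 - <<'E'
from cell import robot
import cv2,numpy as np
np.set_printoptions(precision=4,suppress=True)
for n in("top","scene"):
    cv2.imwrite(f"pics/{n}0.png",robot.get_image(n)); p=robot.camera_params(n); print(n,p)
s=robot.observe();print(s['time'],s['ee_pos'],s['tool_rot'],s['contact_force'],s['opening'])
E
```

```text
top {'fx': 471.79618054314074, 'fy': 471.79618054314074, 'cx': 274.95855251960245, 'cy': 211.18077154484786, 'pose': array([[-0.018 ,  0.9962, -0.0849,  0.4546],
       [-0.9997, -0.0195, -0.0166, -0.1018],
       [-0.0182,  0.0846,  0.9963,  1.1823],
       [ 0.    ,  0.    ,  0.    ,  1.    ]])}
scene {'fx': 380.94303925930905, 'fy': 380.94303925930905, 'cx': 282.4500895261347, 'cy': 200.16254854848094, 'pose': array([[ 0.3098, -0.574 ,  0.758 ,  1.2803],
       [ 0.9507,  0.1999, -0.2372, -0.3183],
       [-0.0154,  0.7941,  0.6076,  0.6216],
       [ 0.    ,  0.    ,  0.    ,  1.    ]])}
0.1 [0.2635 0.5661 0.1987] [ 1.5209  0.9693 -1.5238] [ 0.0581 -0.7756 -0.3498] 0.08713961159489204
```

View pics/top0.png

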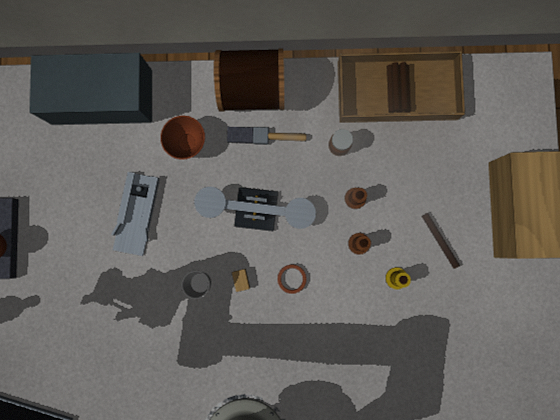

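View pics/scene0.png

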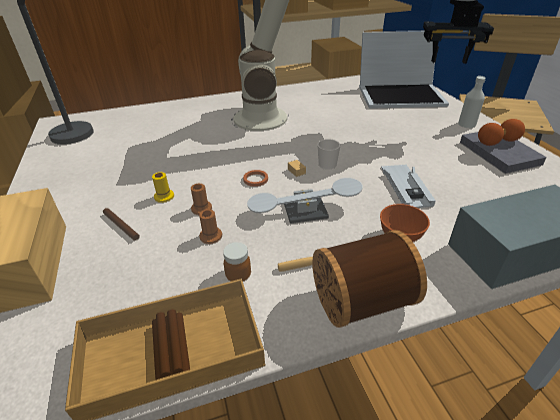

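The top view shows the rattles at about (356,197) and (360,243), with the yellow look-alike at (398,278). The pans are at about (210,202) and (300,212). The carrier is at about (138,213), with its stop block at (139,189) and the apron at the robot end. The scene view agrees. Next I'll move the wrist camera over for closer views.

```bash
cat > h.py <<'E'
from cell import robot
import cv2,numpy as np
from scipy.spatial.transform import Rotation as Ro
np.set_printoptions(precision=4,suppress=True)
def ori(yaw,tilt=None):  # tool down, jaws along yaw
    z=np.array([np.cos(yaw),np.sin(yaw),0]);x=np.array([0,0,-1.]);R=np.c_[x,np.cross(z,x),z]
    return Ro.from_matrix(R).as_rotvec()
def best(p,yaw): # choose half turn with joint 6 nearest mid range
    c=[(abs(q[5]),y) for y in(yaw,yaw+np.pi) for q in[robot.ik(p,ori(y))] if q is not None]
    return ori(min(c)[1])
def px2w(cam,uv,z,fish=False):
    uv=np.atleast_2d(np.array(uv,float));d=(uv-[cam['cx'],cam['cy']])/[cam['fx'],cam['fy']]
    if fish:
        r=np.linalg.norm(d,axis=1,keepdims=True)+1e-9;v=np.c_[d/r*np.sin(r),np.cos(r)]
    else: v=np.c_[d,np.ones(len(d))]
    v=v*[1,-1,-1]@cam['pose'][:3,:3].T;o=cam['pose'][:3,3]
    return o+v*((z-o[2])/v[:,2])[:,None]
def w2px(cam,p,fish=False):
    p=np.atleast_2d(p);v=(p-cam['pose'][:3,3])@cam['pose'][:3,:3]*[1,-1,-1]
    if fish:
        n=np.linalg.norm(v[:,:2],axis=1,keepdims=True);d=v[:,:2]/n*np.arctan2(n[:,0],v[:,2])[:,None]
    else: d=v[:,:2]/v[:,2:]
    return d*[cam['fx'],cam['fy']]+[cam['cx'],cam['cy']]
def wrist(name):
    c=robot.camera_params("wrist");im=robot.get_image("wrist");cv2.imwrite(f"pics/{name}.png",im)
    np.save(f"pics/{name}.npy",c,allow_pickle=True);return im,c
E
python3 - <<'E'
from h import *
c=robot.camera_params("top")
for n,u,z in(("A",(356,196),.07),("B",(360,242),.07),("Y",(398,278),.07),("panL",(210,202),.05),("panR",(300,212),.05),("car",(138,213),.015),("block",(139,189),.023),("jar",(342,141),.07),("cup",(197,284),.07),("brac",(292,278),.01),("wb",(242,280),.02),("bowl",(183,138),.06)): print(n,px2w(c,u,z)[0])
for i,(p) in enumerate([(.40,-.03,.36),(.42,.17,.36),(.42,-.27,.36)]):
    o=best(p,np.pi/2); robot.move_to(p,o); im,w=wrist(f"w{i}"); print(w['pose'],w['fx'],robot.observe()['time'])
a=[cv2.imread(f"pics/w{i}.png") for i in range(3)]
cv2.imwrite("pics/w12.png",np.vstack([cv2.resize(x,(400,300)) for x in a[1:]]))
E
```

```text
A [ 0.5817 -0.2756  0.07  ]
B [ 0.473  -0.2814  0.07  ]
Y [ 0.3878 -0.3668  0.07  ]
panL [0.5765 0.0738 0.05  ]
panR [ 0.5479 -0.1431  0.05  ]
car [0.5562 0.2596 0.015 ]
block [0.6154 0.255  0.023 ]
jar [ 0.7146 -0.2465  0.07  ]
cup [0.3818 0.1025 0.07  ]
brac [ 0.3886 -0.1212  0.01  ]
wb [0.3864 0.0013 0.02  ]
bowl [0.7329 0.137  0.06  ]
[[ 0.001   0.9645  0.2641  0.4733]
 [-1.      0.0008  0.0008 -0.029 ]
 [ 0.0005 -0.2641  0.9645  0.5439]
 [ 0.      0.      0.      1.    ]] 325.19226210127806 2.4083
[[ 0.0007  0.9646  0.2638  0.493 ]
 [-1.      0.0004  0.0013  0.1703]
 [ 0.0011 -0.2638  0.9646  0.5442]
 [ 0.      0.      0.      1.    ]] 325.19226210127806 3.275
[[-0.0008 -0.9642 -0.2651  0.3486]
 [ 1.     -0.0009  0.0002 -0.2694]
 [-0.0004 -0.2651  0.9642  0.5443]
 [ 0.      0.      0.      1.    ]] 325.19226210127806 5.1833
```

View pics/w0.png

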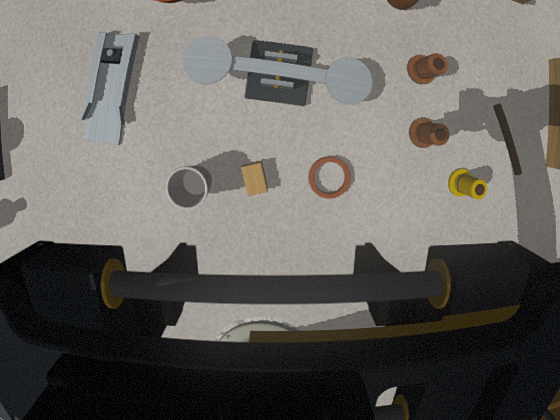

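View pics/w1.png

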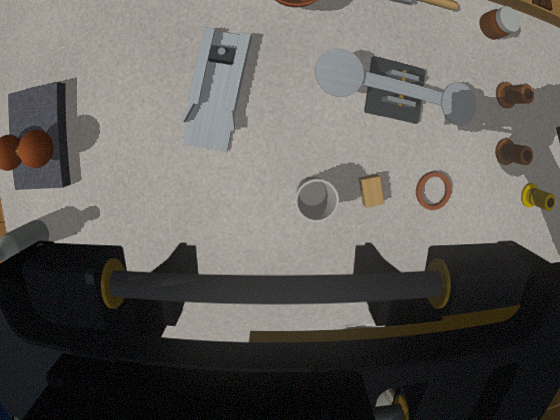

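Both wrist views agree with the top view. In w1 the apron is the wide end at (210,135) and the stop block is at (222,52). The carrier is slightly yawed. I'll take lower views now.

Run:
```python
from h import *
for i,(p) in enumerate([(.42,-.28,.22),(.46,-.035,.22),(.46,.26,.2)]):
    R=None
    for y in(np.pi/2,-np.pi/2):
        q=robot.ik(p,ori(y))
        print(i,y,q)
        if q is not None and -ori(y)[0]*0==0:
            # camera ahead (+x) is the one with tool y axis as in first view; test by rot of camera
            R=R if R is not None and abs(R[1])<=abs(q[5]) else (y,q[5])
    # choose yaw that put camera at +x: same tool y direction as views w0/w1
    w=np.load("pics/w1.npy",allow_pickle=True).item()
    want=w['pose'][0,3]-.42>0
    ys=[-np.pi/2,np.pi/2]
    if i==0:
        robot.move_to(p,ori(ys[0])); c=robot.camera_params("wrist"); yy=ys[0] if c['pose'][0,3]>p[0] else ys[1]
    robot.move_to(p,ori(yy)); im,c=wrist(f"c{i}"); print(yy,c['pose'][:3,3],robot.observe()['time'])
im=cv2.imread("pics/c0.png");hsv=cv2.cvtColor(im,cv2.COLOR_BGR2HSV)
c=np.load("pics/c0.npy",allow_pickle=True).item()
for x,y in((.58,-.276),(.473,-.281)):
    u=w2px(c,[[x,y,.07],[x,y,0]],True);print(u)
cv2.imwrite("pics/c01.png",np.vstack([cv2.imread(f"pics/c{i}.png")[:300] for i in(0,1)]))
```

```text
0 1.5707963267948966 [-0.2659  0.1639 -0.2472 -0.     -1.1597 -1.3049]
0 -1.5707963267948966 [-0.2659  0.1639 -0.2472  0.     -1.1597  1.8367]
-1.5707963267948966 [ 0.493  -0.2795  0.4043] 8.15
1 1.5707963267948966 [ 0.2778  0.0861 -0.3393 -0.     -1.1455 -1.8486]
1 -1.5707963267948966 [ 0.2778  0.0861 -0.3393  0.     -1.1455  1.293 ]
-1.5707963267948966 [ 0.533  -0.0349  0.4043] 9.175
2 1.5707963267948966 [ 0.8217  0.2202 -0.2273  0.     -1.1233 -2.3925]
2 -1.5707963267948966 [ 0.8217  0.2202 -0.2273  0.     -1.1233  0.7491]
-1.5707963267948966 [0.5333 0.2594 0.3843] 10.3583
[[271.7027  43.2769]
 [272.2877  57.1397]]
[[276.5932 145.4994]
 [276.3418 142.1378]]
```

View pics/c01.png

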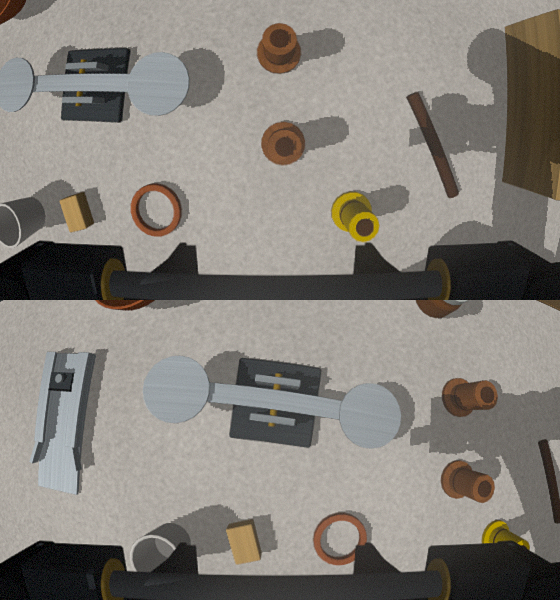

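View pics/c2.png

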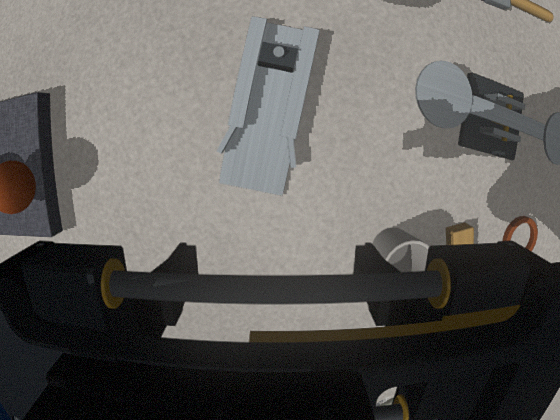

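c0 shows the rattles with tops at (280,38) and (286,146), and feet at (278,52) and (283,142). In c1 the pans are at (176,88) and (370,115), with the left pan looking larger and so higher. In c2 the carrier's apron corners are at (220,185) and (285,195), and its far end at (250,17) to (320,28). I'll measure these with masks.

Run:
```python
from h import *
L=lambda n:(cv2.imread(f"pics/{n}.png"),np.load(f"pics/{n}.npy",allow_pickle=True).item())
im,c=L("c0");hsv=cv2.cvtColor(im,cv2.COLOR_BGR2HSV)
m=cv2.inRange(hsv,(3,90,30),(16,255,255))
def blobs(m,lo):
    cs,_=cv2.findContours(m,cv2.RETR_EXTERNAL,cv2.CHAIN_APPROX_NONE);return [k for k in cs if cv2.contourArea(k)>lo]
for k in blobs(m,300):
    x,y,w,h=cv2.boundingRect(k);print("orange",x,y,w,h,cv2.contourArea(k))
    # foot rim: contour points on plane z=.008, circle fit robust for side not hidden by body
    P=px2w(c,k[:,0],.008,True)[:,:2]
    if not 230<x<300: continue
    cen=P.mean(0)
    from scipy.optimize import least_squares
    s=least_squares(lambda q:np.linalg.norm(P-q,axis=1)-.027,cen,loss='soft_l1',f_scale=.0007)
    print("  foot centre",s.x,"inliers",np.mean(abs(s.fun)<.002),len(P))
im,c=L("c1");b,g,r=[im[...,i].astype(int) for i in range(3)]
m=((b-r>6)&(g>95)).astype(np.uint8)*255
m=cv2.morphologyEx(m,cv2.MORPH_OPEN,np.ones((3,3)));cv2.imwrite("pics/m1.png",m)
for u in((176,88),(370,115)):
    mm=np.zeros_like(m);cv2.circle(mm,u,48,255,-1);k=max(blobs(m&mm,300),key=cv2.contourArea)
    print("pan box",cv2.boundingRect(k))
    for z in(.039,.05,.061):
        P=px2w(c,k[:,0],z,True)[:,:2]
        s=least_squares(lambda q:np.linalg.norm(P-q[:2],axis=1)-q[2],[*P.mean(0),.038],loss='soft_l1',f_scale=.0007);print("pan",z,s.x,np.mean(abs(s.fun)<.002))
im,c=L("c2");b,g,r=[im[...,i].astype(int) for i in range(3)]
m=((b-r>6)&(g>95)).astype(np.uint8)*255;m[:,340:]=0;m[210:]=0
k=max(blobs(m,1000),key=cv2.contourArea);ap=cv2.approxPolyDP(k,4,True)[:,0]
print(ap.tolist())
for z in(.006,.021):print(z,px2w(c,ap,z,True)[:,:2].tolist())
cv2.imwrite("pics/m2.png",np.hstack([cv2.resize(im[0:210,200:340],None,fx=2.8,fy=2.8,interpolation=cv2.INTER_CUBIC),cv2.cvtColor(cv2.resize(m[0:210,200:340],None,fx=2.8,fy=2.8),cv2.COLOR_GRAY2BGR)]))
```

```text
orange 131 184 50 52 1996.5
orange 262 122 43 43 1373.0
  foot centre [ 0.4725 -0.2886] inliers 0.8416666666666667 120
orange 257 23 43 50 1592.5
  foot centre [ 0.5877 -0.2835] inliers 0.5877862595419847 131
orange 0 0 26 24 368.0
pan box (143, 56, 67, 67)
pan 0.039 [0.5798 0.0793 0.0389] 0.9696969696969697
pan 0.05 [0.5784 0.0759 0.0377] 0.9696969696969697
pan 0.061 [0.577  0.0724 0.0365] 0.9696969696969697
pan box (322, 84, 78, 64)
pan 0.039 [ 0.5499 -0.1402  0.034 ] 0.3374083129584352
pan 0.05 [ 0.5494 -0.137   0.0329] 0.33985330073349634
pan 0.061 [ 0.5489 -0.1338  0.0319] 0.34474327628361856
[[252, 17], [230, 128], [217, 150], [221, 152], [235, 126], [236, 133], [245, 122], [254, 81], [261, 99], [255, 98], [254, 89], [249, 104], [254, 108], [254, 101], [258, 106], [255, 99], [261, 105], [253, 110], [256, 116], [248, 109], [248, 122], [249, 113], [255, 114], [243, 134], [239, 132], [239, 144], [225, 150], [220, 182], [281, 194], [287, 164], [295, 165], [292, 142], [318, 30], [277, 25], [277, 33], [266, 37], [266, 19]]
0.006 [[0.6654621262464646, 0.2859777477351549], [0.531635474
[... 2389 characters left out ...]
28924721297450845], [0.5480743120569072, 0.2880692664085254], [0.5468508404822608, 0.2814394367781265], [0.5246618690497588, 0.2949420980569564], [0.5269862822817905, 0.29938732157861864], [0.5135091552501322, 0.29957094599068385], [0.5070402372120583, 0.3155309294831828], [0.4705085439759855, 0.3223437533615895], [0.45617954416004447, 0.2526517654022506], [0.4906411008403846, 0.24600695761206845], [0.4895404779333467, 0.23701046111240412], [0.5154380268979869, 0.24055075867675138], [0.6449190148699054, 0.21141650368039122], [0.6498750709779995, 0.257077198467984], [0.6400931931771091, 0.25709244063538655], [0.6353180087431516, 0.26925286124450765], [0.6573810801448793, 0.26929742366419174]]
```

View pics/m2.png

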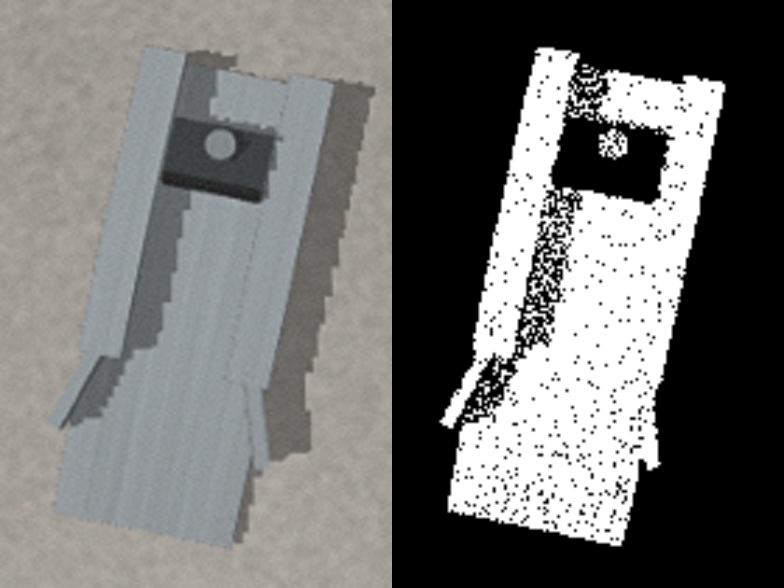

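Run:
```python
from h import *
from scipy.optimize import least_squares
L=lambda n:(cv2.imread(f"pics/{n}.png"),np.load(f"pics/{n}.npy",allow_pickle=True).item())
_,c0=L("c0");im,c1=L("c1");_,c2=L("c2")
A=px2w(c0,(280,38),.07,True)[0];B=px2w(c0,(286,146),.07,True)[0];print("tops",A,B)
b,g,r=[im[...,i].astype(int) for i in range(3)];m=((b-r>2)&(g>80)).astype(np.uint8)*255
m=cv2.medianBlur(m,3);mm=np.zeros_like(m);cv2.circle(mm,(370,116),37,255,-1);m&=mm
k=max(cv2.findContours(m,cv2.RETR_EXTERNAL,cv2.CHAIN_APPROX_NONE)[0],key=cv2.contourArea)
for z in(.039,.05,.061):
    P=px2w(c1,k[:,0],z,True)[:,:2];s=least_squares(lambda q:np.linalg.norm(P-q[:2],axis=1)-q[2],[*P.mean(0),.034],loss='soft_l1',f_scale=.0007);print("panR",z,s.x,np.mean(abs(s.fun)<.002))
f=lambda pts,z:px2w(c2,np.array(pts)/2.8+[200,0],z,True)[:,:2]
l=f([(185,55),(120,355)],.021);r=f([(290,78),(232,378)],.021);lo=f([(145,45),(80,350)],.021);ro=f([(332,82),(266,388)],.021)
print("inner",l,r,"outer",lo,ro,"block front",f([(163,185),(262,200)],.023))
print("mid far/near",(l+r)/2,(lo+ro)/2, "apron end",f([(53,512),(231,547)],.006).mean(0))
```

```text
tops [ 0.5858 -0.2844  0.07  ] [ 0.4725 -0.2906  0.07  ]
panR 0.039 [ 0.5483 -0.1431  0.0371] 0.8763440860215054
panR 0.05 [ 0.5479 -0.1398  0.036 ] 0.8763440860215054
panR 0.061 [ 0.5474 -0.1365  0.0349] 0.8763440860215054
inner [[0.6566 0.2692]
 [0.5328 0.295 ]] [[0.6469 0.2276]
 [0.5232 0.2507]] outer [[0.6614 0.2852]
 [0.5351 0.311 ]] [[0.6458 0.2108]
 [0.5193 0.2372]] block front [[0.6008 0.2777]
 [0.5946 0.2391]]
mid far/near [[0.6517 0.2484]
 [0.528  0.2729]] [[0.6536 0.248 ]
 [0.5272 0.2741]] apron end [0.4591 0.2884]
```

The right pan is down and the left is up. Carrier yaw is about -0.206, with its origin near (0.556, 0.268). I'll grasp A and set it on the right pan.

```bash
cat >> h.py <<'E'
YB=np.arctan2(.132,-.991)*0+np.arctan2(.991,.132)-np.pi   # jaws along the beam
BC=np.array([.5627,-.0354]);BD=np.array([.132,.991]);PL=BC+.1095*BD;PR=BC-.1095*BD
Y0=-np.pi/2
def st(m=""):
    s=robot.observe();print(m,"t%.2f"%s['time'],s['ee_pos'],"F",s['contact_force'],"op %.4f"%s['opening']);return s
E
python3 - <<'E'
from h import *
p=np.array([.5865,-.284,.13]);robot.move_to(p,ori(Y0));st("above")
p[2]=.030;print(robot.move_straight(p,v=.12,f_stop=4));st("down")
robot.close(12);st("closed")
robot.move_straight([p[0],p[1],.2],v=.15);robot.sleep(.2);st("lift")
robot.move_to([*PR,.2],ori(YB));wrist("pa");st()
cv2.imwrite("pics/pa_s.png",robot.get_image("scene"))
robot.move_straight([*PR,.085],v=.12);st("near")
print(robot.move_straight([*PR,.0695],v=.02,f_stop=2.5));st("set")
E
```

```text
above t12.38 [ 0.587  -0.283   0.1303] F [0.406  0.5786 0.0123] op 0.0870
False
down t13.37 [ 0.5873 -0.2842  0.0309] F [-0.4585 -0.0788 -0.5425] op 0.0875
closed t14.28 [ 0.5865 -0.284   0.03  ] F [-0.085  -0.1064 -0.2317] op 0.0350
lift t15.76 [ 0.5862 -0.2839  0.1991] F [ 0.6926  0.1095 -2.1731] op 0.0346
 t16.44 [ 0.5486 -0.1441  0.2001] F [ 0.3071 -0.1099 -1.0422] op 0.0352
near t17.60 [ 0.549  -0.144   0.0858] F [-0.4912  0.2454  0.5398] op 0.0350
True
set t18.27 [ 0.5483 -0.1442  0.0712] F [-0.5193 -1.3764  3.7862] op 0.0351
```

Run:
```python
from h import *
robot.release();st("rel")
robot.move_straight([*PR,.17],v=.2)
robot.move_to([.4725,-.2895,.13],ori(Y0))
cv2.imwrite("pics/s1.png",robot.get_image("scene"))
print(robot.move_straight([.4725,-.2895,.03],v=.12,f_stop=4));st("down")
robot.close(12);st("closed")
robot.move_straight([.4725,-.2895,.2],v=.2);
F=[];
for i in range(5): robot.sleep(.05);F.append(robot.observe()['contact_force'])
print(np.mean(F,0));st("lift")
cv2.imwrite("pics/s1c.png",cv2.resize(cv2.imread("pics/s1.png")[100:300,160:440],None,fx=2.5,fy=2.5,interpolation=cv2.INTER_CUBIC))
```

```text
rel t19.35 [ 0.5474 -0.1439  0.0704] F [-0.0436  0.3165 -1.0739] op 0.0868
False
down t21.75 [ 0.4733 -0.2896  0.0307] F [ 0.2206 -0.0212 -0.1734] op 0.0874
closed t22.65 [ 0.4725 -0.2895  0.03  ] F [-0.0515 -0.2816 -0.1894] op 0.0352
[-0.5851 -0.2513 -1.4414]
lift t23.90 [ 0.4721 -0.2894  0.1989] F [-0.6034 -0.2984 -1.9547] op 0.0353
```

View pics/s1c.png

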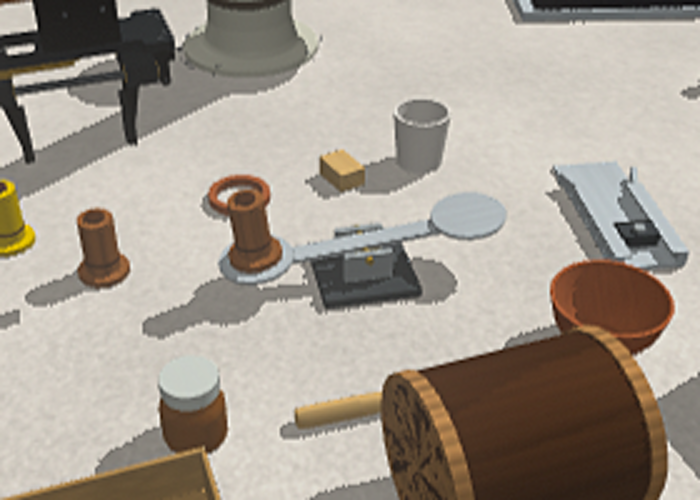

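A stands well on the right pan at (250,235), and the left pan is up and free at (468,215). B goes on the left pan, lowered until the beam is nearly level, then released.

Run:
```python
from h import *
robot.move_to([*PL,.2],ori(YB))
robot.move_straight([*PL,.108],v=.12);robot.sleep(.1);st("near")
print(robot.move_straight([*PL,.083],v=.02,f_stop=3));robot.sleep(.1);st("set")
cv2.imwrite("pics/s2.png",robot.get_image("scene"))
robot.release();st("rel");robot.sleep(.6)
robot.move_straight([*PL,.19],v=.2)
robot.sleep(.2)
cv2.imwrite("pics/s3.png",robot.get_image("scene"));st()
c=[cv2.imread(f"pics/s{i}.png")[120:260,220:400] for i in(2,3)]
cv2.imwrite("pics/s23.png",cv2.resize(np.hstack(c),None,fx=2.2,fy=2.2,interpolation=cv2.INTER_CUBIC))
```

```text
near t26.32 [0.5779 0.0733 0.1091] F [ 0.9319  0.5899 -1.4994] op 0.0351
False
set t27.82 [0.5772 0.0731 0.0831] F [ 0.7205 -0.205  -0.9465] op 0.0355
rel t28.96 [0.5772 0.0731 0.083 ] F [ 0.4733 -0.0013 -0.0801] op 0.0869
 t30.49 [0.5765 0.0729 0.1885] F [ 0.2027  0.0253 -0.5637] op 0.0868
```

View pics/s23.png

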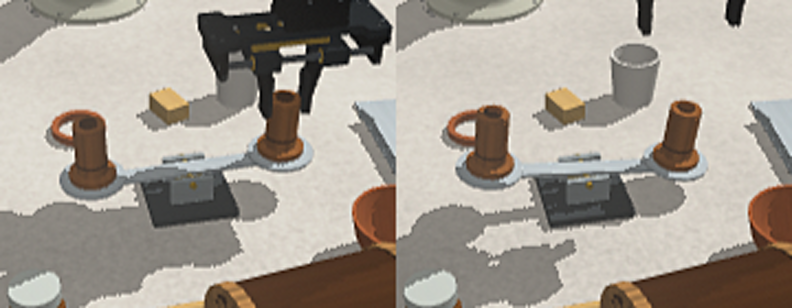

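In s3, B's (left) side has dropped and A's (right) has risen, so B is the heavy one. I'll pick B up with the tool tilted to match the pan and lift slowly.

Run:
```python
from h import *
d=BD/np.linalg.norm(BD);n=np.array([d[0]*np.sin(.1),d[1]*np.sin(.1),np.cos(.1)])
ax=np.cross([0,0,1],[*d,0]);o=(Ro.from_rotvec(.1*ax)*Ro.from_rotvec(ori(YB))).as_rotvec()
base=np.array([*(BC+d*.1103),.039]);g=base+.032*n
robot.move_to(base+.12*n,o)
print(robot.move_straight(g,v=.1,f_stop=3));st("down")
robot.close(12);robot.sleep(.1);st("closed")
robot.move_straight(g+[0,0,.03],v=.03);st()
robot.move_straight(g+[0,0,.14],v=.15);robot.sleep(.1);st("lift")
yc=-.2055;P=np.array([.4872,.2827,.15]);oc=best(P,yc);print(robot.ik(P,oc),robot.ik([.60,.259,.036],oc))
np.save("oc.npy",oc);robot.move_to(P,oc);st("apron")
cv2.imwrite("pics/s4.png",robot.get_image("scene"))
cv2.imwrite("pics/s4c.png",cv2.resize(cv2.imread("pics/s4.png")[80:260,220:450],None,fx=3,fy=3,interpolation=cv2.INTER_CUBIC))
```

```text
False
down t31.79 [0.5783 0.0773 0.0716] F [-0.4186  0.3855  0.1311] op 0.0871
closed t32.79 [0.5777 0.0771 0.0708] F [ 0.7371 -0.3616 -0.5281] op 0.0353
 t33.94 [0.5775 0.0771 0.1006] F [ 0.2426  0.2117 -1.8645] op 0.0348
lift t34.92 [0.5769 0.0769 0.2093] F [-0.3837  0.3494 -2.2741] op 0.0355
[ 0.8134  0.3216 -0.2193  0.     -1.0299 -1.0189] [ 0.6545  0.5775 -0.1126  0.     -0.8807 -0.86  ]
apron t36.64 [0.4874 0.2825 0.15  ] F [-0.2704 -0.4554 -1.4796] op 0.0353
```

View pics/s4c.png

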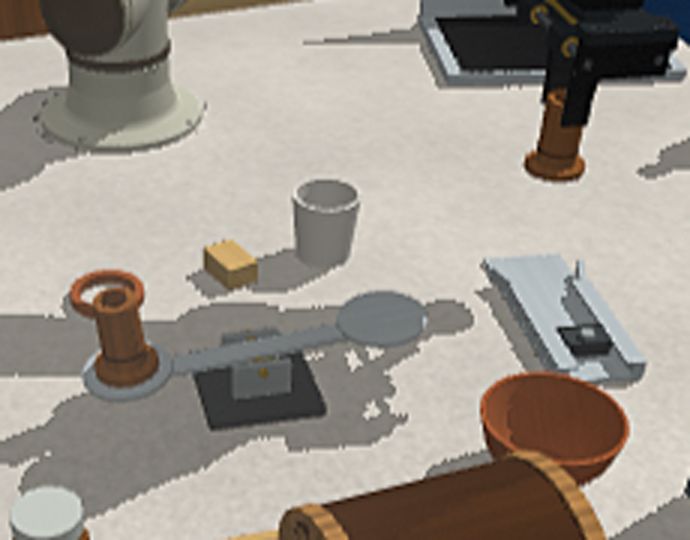

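A stands on its pan and B is held upright. I'll set B on the apron, ease off and slide in.

```bash
cat >> h.py <<'E'
C0=np.array([.5558,.2684]);yc=-.2055;CX=np.array([np.cos(yc),np.sin(yc)]);CY=np.array([-CX[1],CX[0]])
def cpt(x,y,z): return np.array([*(C0+CX*x+CY*y),z])
def fl(n=6):
    F=[]
    for i in range(n): robot.sleep(.02);F.append(robot.observe()['contact_force'])
    F=np.mean(F,0);return np.array([F[:2]@CX,F[:2]@CY,F[2]])
E
python3 - <<'E'
from h import *
oc=np.load("oc.npy")
robot.move_straight(cpt(-.070,0,.05),v=.12)
print("air",fl())
print(robot.move_straight(cpt(-.070,0,.033),v=.02,f_stop=2.5));s=st("set");print(fl())
z=s['ee_pos'][2]+.0012;np.save("z.npy",z)
robot.move_straight(cpt(-.070,0,z),v=.02);print("eased",fl(),z)
print(robot.move_straight(cpt(-.02,0,z),v=.04,f_stop=3));s=st("slid");print(fl(), (s['ee_pos'][:2]-C0)@CX,(s['ee_pos'][:2]-C0)@CY)
E
```

```text
air [-0.2375  0.1062 -1.4106]
True
set t38.39 [0.4871 0.2826 0.0378] F [-0.156   0.3784  3.8009] op 0.0353
[-0.0914 -0.2417  3.9397]
eased [ 0.1875 -0.2094 -1.3952] 0.03897890283190336
False
slid t40.25 [0.536  0.2725 0.039 ] F [ 0.3857 -0.1932 -1.7452] op 0.0352
[ 0.166  -0.2331 -1.4227] -0.02021378872521989 -2.45688341602708e-05
```

Run:
```python
from h import *
z=float(np.load("z.npy"))
r=robot.move_straight(cpt(.045,0,z),v=.012,f_stop=5);s=st(f"stop {r}");x=(s['ee_pos'][:2]-C0)@CX;print("x",x,"y",(s['ee_pos'][:2]-C0)@CY,fl())
np.save("x.npy",x)
```

```text
stop True t43.47 [0.5729 0.2636 0.0379] F [-1.9158 -0.7606  2.525 ] op 0.0350
x 0.017692938890619816 y -0.001216555709366722 [-0.8197 -0.391   2.2956]
```

The force here is mostly vertical, so this may be floor drag and not the stop. I'll ease up and probe again.

Run:
```python
from h import *
z=float(np.load("z.npy"));x=float(np.load("x.npy"))
def rep(m):
    s=robot.observe();e=s['ee_pos'][:2]-C0;print(m,"t%.2f x %.4f y %.4f z %.4f"%(s['time'],e@CX,e@CY,s['ee_pos'][2]),fl());return e@CX
robot.move_straight(cpt(x-.004,0,z),v=.02);rep("back")
robot.move_straight(cpt(x-.004,0,z+.0006),v=.02);rep("up")
for k in range(8):
    xt=x-.003+.001*k
    r=robot.move_straight(cpt(xt,0,z+.0006),v=.015,f_stop=8);a=fl();rep(f"to {xt:.4f} {r}")
    if r or a[0]<-5: break
```

```text
back t43.92 x 0.0133 y -0.0001 z 0.0386 [-0.211   0.0183 -1.1313]
up t44.27 x 0.0137 y 0.0000 z 0.0396 [ 0.0227  0.3953 -1.4295]
to 0.0147 False t44.73 x 0.0147 y -0.0000 z 0.0396 [-0.1724 -0.0133 -1.448 ]
to 0.0157 False t45.17 x 0.0157 y 0.0000 z 0.0396 [-0.0446 -0.0248 -1.2515]
to 0.0167 False t45.62 x 0.0167 y -0.0000 z 0.0396 [-0.1125  0.0454 -1.4231]
to 0.0177 False t46.08 x 0.0177 y -0.0000 z 0.0395 [-0.0512 -0.0713 -1.5531]
to 0.0187 False t46.52 x 0.0182 y -0.0002 z 0.0395 [-2.4869  0.0537 -0.0425]
to 0.0197 False t46.98 x 0.0186 y -0.0005 z 0.0395 [-5.5098  0.3489  1.6795]
```

The real stop is at x ≈ 0.018, with the axial force climbing to 5.5 N. I'll bear at about 7 N for a moment, ease off, lower lightly to the floor and release.

Run:
```python
from h import *
z=float(np.load("z.npy"));x=float(np.load("x.npy"))
def rep(m):
    s=robot.observe();e=s['ee_pos'][:2]-C0;a=fl();print(m,"t%.2f x %.4f y %.4f z %.4f"%(s['time'],e@CX,e@CY,s['ee_pos'][2]),a);return a
xt=x+.0026
robot.move_straight(cpt(xt,0,z+.0006),v=.015);a=rep("bear")
if a[0]>-6.3: xt+=.0004;robot.move_straight(cpt(xt,0,z+.0006),v=.015);rep("bear2")
robot.sleep(.5)
xt=x+.0010;robot.move_straight(cpt(xt,0,z+.0006),v=.015);rep("ease")
for zz in(0,-.0006,-.0012,-.0018):
    robot.move_straight(cpt(xt,0,z+zz),v=.015);a=rep(f"low {zz}")
    if a[2]>1.5:break
robot.release();rep("rel")
s=robot.observe()['ee_pos'];robot.move_straight([s[0],s[1],.15],v=.15);rep("clear")
im=robot.get_image("scene");cv2.imwrite("pics/s5.png",im);im2=robot.get_image("top");cv2.imwrite("pics/t5.png",im2)
a=cv2.resize(im[90:250,220:450],(575,400),interpolation=cv2.INTER_CUBIC)
cv2.imwrite("pics/s5c.png",a)
```

```text
bear t47.33 x 0.0187 y -0.0006 z 0.0394 [-6.4141 -0.025   2.5995]
ease t48.18 x 0.0184 y -0.0002 z 0.0394 [-3.7443 -0.0289  0.4333]
low 0 t48.53 x 0.0185 y -0.0002 z 0.0389 [-4.244   0.0447  0.9421]
low -0.0006 t48.88 x 0.0185 y -0.0001 z 0.0384 [-5.3339 -0.4336  1.3558]
low -0.0012 t49.23 x 0.0185 y -0.0000 z 0.0382 [-5.6086 -0.7469  2.84  ]
rel t50.42 x 0.0187 y 0.0000 z 0.0378 [-0.0769 -0.0951 -0.0009]
clear t51.42 x 0.0180 y -0.0005 z 0.1488 [-0.1765  0.3583 -0.0554]
```

View pics/s5c.png

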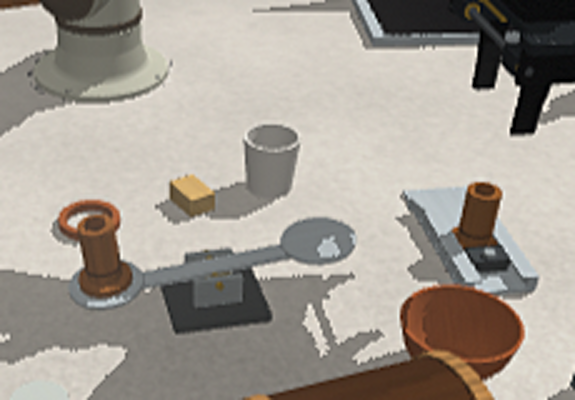

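Run:
```python
from h import *
robot.job_done();st()
```

```text
the job is handed in; nothing more can be done
the job is handed in; nothing more can be done
```

The job is done and handed in at about 51.5 s on the robot's clock. Rattle B is the heavy one and now stands in the carrier against the stop block.

- **Weighing:** I set rattle A upright on the right pan and B on the left, and let go of both. B's side dropped.
- **Carrier:** I lifted B off slowly, set its foot on the apron, eased off and slid it in. It met the stop with its axis about 18 mm past the carrier's origin, close to the 16 mm I estimated from the camera. It bore at about 6.4 N for a little over half a second, then I lowered it to the floor and released it.
- **False stop:** The first stop signal was mostly vertical force, from drag on the floor. I backed off, raised the foot and felt for the stop again. Before that, the touchdown on the apron pressed with about 5 N.
- **Last checks:** The final scene picture shows B upright under the lips at the block and A still standing on its lowered pan. The cup, wood block, bracelet and bowl in that view look undisturbed. The tool force read about zero after release.
- **Not checked:** I did not measure whether B's foot still touches the rubber after release. I also did not compare the brush, jar and stick with the first pictures, though the arm went nowhere near them at low height.

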